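# Fit the round power inlets to the hook-up panel

## Robot

A 6-joint arm with a two-finger parallel gripper is mounted at the origin on the work surface. World frame = base frame: x ahead of the robot, y to its left, z up, the work surface at z = 0. Lengths are in m, angles in rad, forces in N, time in s.
With the tool pointing down it reaches from about 0.35 to 0.775 m from the base axis. Payload 5.5 kg.
Tool frame: the origin (TCP) lies on the centre line of the jaws, within the pads' length; the fingertips stand 11 mm ahead of it and the grasp point (between the pads) lies 8 mm behind it (env.tip_reach is the distance from the TCP to the fingertips, in m); z points along the fingers, x is the direction in which the jaws open and shut, and the axes are right-handed (so a half turn about z gives the same grasp; the last joint's range is limited). The gripper opens to 85 mm and grips with 20 to 120 N. Pads are 22 mm wide; open, the fingers measure 114 mm over their backs; the gripper's body (76 mm by 85 mm) begins 54 mm behind the grasp point. The pads swing forward as they close: fully open they stand 13 mm farther back than shut.
Start: joints at [-1.283, 0.313, 0.046, 1.304, 0, 1.431], TCP at [0.239, -0.523, 0.242] pointing down, gripper open.
Joint ranges: [-2.76, 2.76], [-0.86, 1.69], [-1.03, 1.26], [-2.2, 2.34], [-1.47, 1.5], [-3.14, 3.14]. Speed limits (rad/s): [2.57, 2.57, 3.14, 3.14, 3.14, 3.14].

## Interface

Orientations are given as a unit quaternion [w, x, y, z].
In Python, from workcell import env gives the robot as it stands.
- The arm moves only by the tool carry_out, never from a script. Its argument "moves" is one flat list of numbers, 7 for each row, row after row: the gripper command: -1 is shut, 1 is fully open, values between are in proportion, then the shift along the tool's x, y, z in m, then the turn, a rotation vector about the tool's x, y, z in degrees. A call has exactly 5 rows; each row shifts and turns the pose as measured when the row begins, along the tool's axes as they then stand; what a row does not reach is not made up. A row lasts 1/8 s, in which the tool goes at most 62.5 mm and 10.7 degrees, less where a joint would pass 70% of its speed; a pose out of reach is approached as far as the arm can. A call is refused whole if a number of a shift passes 0.0625 or a number of a turn 10.7, either way. A call with a gripper value outside its range is refused whole. The fingers move at their own pace and stop on an object; "squeeze" is the grip in N (left out, the last holds). Time passes only in rows, so rows that do not move let the fingers close, or fill a call up. It gives the time, the measured TCP pose, the force and the opening at its end, in the units of the state.
- env.get_state(): the state, without advancing time (a new reading comes with each control period).
- env.read_camera(name): name is "side" or "top" or "wrist"; returns the picture (384x512x3 uint8, red, green, blue); there is no depth.
- env.calibration(name): a dict with "camera_matrix" (3x3 intrinsics, pixels), "rvec" (rotation vector, rad) and "tvec" (3), from world to camera coordinates, as OpenCV has them; the wrist camera has in their place "hand_eye" (4x4, takes a point from camera to tool coordinates, whose origin is the TCP and whose axes are the tool frame's). Camera axes: x right, y down, z forward; pixel columns grow to the right and rows downward; lengths in m; the calibration is good to about 2 mm. A picture is of the moment at which its call begins: read the wrist's pose just before it. calibration takes no time and is no camera call.
- env.hand_in(): hands the job in, once; it reports no verdict.
The state is a dict: "clock": time; "joint_pos": joint angles; "qvel": joint speeds; "tau": joint torques, N m; "tcp_pos": TCP position; "orientation": TCP orientation; "wrist_force": force on the tool from outside, world axes, zero at the start; "ft_torque": the same for the moment, N m; "finger_gap": finger opening in m.
Only numpy, scipy, OpenCV 4.12 (cv2) and the standard library are available. Lean on these libraries where they do the work, as an engineer would, in place of code of your own. Each camera call takes 0.05 s, during which the arm holds its last target. There are 200 camera calls.

## Task

Put each of the three round power inlets into the round mounting box of its own size on the plywood panel: the largest first, then the middle-sized one, which is packed in the crate, and the smallest last. Set each one down gently, without dropping it, so that its flange sits flat on the rim of its box. Leave the square outlet and the rotary switch where they are on the bench.

Things in the scene. Friction and masses are not known exactly. Their poses are not given: they have to be found in the camera images.
- inlet_large: Round power inlet, largest of three, 0.25 to 0.45 kg, loose, upright. Black boss 60 mm across, z = 0 to 22 mm; grey round flange 96 mm across, z = 22 to 28; blue round barrel 52 mm across, z = 28 to 78: grip here. Origin: centre of the boss's underside, z up. Stands on the bench.
- inlet_middle: Round power inlet, middle-sized of three, 0.15 to 0.3 kg, loose, upright. Black boss 46 mm across, z = 0 to 22 mm; grey round flange 82 mm across, z = 22 to 28; blue round barrel 40 mm across, z = 28 to 78: grip here. Origin: centre of the boss's underside, z up. Stands in the crate, four low cartons touching its flange all round; their tops are 6 mm above the flange's top. Lift straight up.
- inlet_small: Round power inlet, smallest of three, 0.08 to 0.16 kg, loose, upright. Black boss 32 mm across, z = 0 to 22 mm; grey round flange 68 mm across, z = 22 to 28; blue round barrel 28 mm across, z = 28 to 78: grip here. Origin: centre of the boss's underside, z up. Stands on the bench.
- mount_large: Round open aluminium mounting box, largest of three, empty, fixed upright on the 12 mm plywood panel at the far side of the bench: bore 76 mm, outside 82 mm, 34 mm high. Origin: centre of its underside, z up, rim at z = 34 mm. For the largest inlet: its 60 mm boss goes in, its flange rests on the rim, its origin then 12 mm above this one.
- mount_middle: Round open aluminium mounting box, middle-sized of three, empty, fixed upright on the 12 mm plywood panel at the far side of the bench: bore 62 mm, outside 68 mm, 34 mm high. Origin: centre of its underside, z up, rim at z = 34 mm. For the middle-sized inlet: its 46 mm boss goes in, its flange rests on the rim, its origin then 12 mm above this one.
- mount_small: Round open aluminium mounting box, smallest of three, empty, fixed upright on the 12 mm plywood panel at the far side of the bench: bore 48 mm, outside 54 mm, 34 mm high. Origin: centre of its underside, z up, rim at z = 34 mm. For the smallest inlet: its 32 mm boss goes in, its flange rests on the rim, its origin then 12 mm above this one.
- crate: Low open wooden crate, 177 x 177 x 42 mm, walls and floor 6 mm, fixed on the bench. Origin: centre of its underside. It holds the middle inlet in its centre and four loose flat cardboard cartons (40 x 123 x 34 mm) packed tightly around it.
- outlet_square: Square power outlet, not to be moved: grey base plate 76 x 76 x 8 mm with a square blue housing 50 x 50 mm on it, 46 mm high in all. Origin: centre of its underside. Loose on the bench.
- switch: Rotary switch, not to be moved: oblong grey case 96 (x) x 60 (y) x 30 mm with a blue bar knob on top, 50 mm high in all. Origin: centre of its underside. Loose on the bench.
Mind the look-alikes: they are no part of the job. What is shaped like the inlet_large but purple, turquoise or yellow is not meant.

How it is judged:
By the outcome, as a careful person would: the job done as asked, in the order asked, and still so for the second after the job is handed in, with the robot touching nothing.
It also fails if it takes over 96 s, if anything falls off the work surface, if the arm or the gripper's body presses on something with over 40 N, if the wrist force passes 120 N, or if a joint passes its speed limit or range.

## Working session

There is one attempt and no reset: what is moved stays moved. The work goes in short steps, Python scripts to look and compute and a tool call to move; the robot and the scene stay as the last step left them, time stands still between calls to the robot, and variables do not carry over. Pictures are saved under pics/ and viewed, about 12 in all and at most 16, crops included, and the job is handed in when it is done.

Besides the shell and the picture viewer there is one more tool, called after "Request:" as name(argument=value, ...), one argument or row to a line, values as JSON. carry_out: Moves the arm, as the interface text tells. Its arguments: {"type":"object","properties":{"moves":{"type":"array"},"squeeze":{"type":"number"}},"required":["moves"]}

```bash
ls; mkdir -p pics
python3 - <<'E'
from workcell import env
import cv2,numpy as np
print(env.get_state())
for n in ("top","side"):
    im=env.read_camera(n); cv2.imwrite(f"pics/{n}0.png",im[:,:,::-1]); c=env.calibration(n)
    R=cv2.Rodrigues(np.array(c["rvec"],float))[0]
    print(n,c, (-R.T@np.array(c["tvec"]).ravel()))
print(env.calibration("wrist"))
E
```

```text
pics
{'clock': 0.0, 'joint_pos': array([-1.28262040e+00,  3.14000553e-01,  4.50243301e-02,  1.30361279e+00,
        9.24254810e-06,  1.43122727e+00]), 'qvel': array([ 0.00039024, -0.00010032, -0.00020414,  0.00084776, -0.00084628,
       -0.00107851]), 'tau': array([ 3.23402392e-04, -4.80629897e+01,  2.98531401e+01,  1.95177225e-02,
       -8.94287268e-05,  1.33090654e-05]), 'tcp_pos': array([ 0.23839523, -0.52273065,  0.24142732]), 'orientation': array([-5.88511587e-04,  8.41076354e-01, -5.40915670e-01, -6.76096039e-04]), 'wrist_force': array([0.27064404, 0.90821411, 1.02879676]), 'ft_torque': array([-0.00900494,  0.01948306, -0.01237027]), 'finger_gap': 0.08574807912582931}
top {'camera_matrix': array([[433.33003264,   0.        , 257.38883816],
       [  0.        , 433.33003264, 196.60486453],
       [  0.        ,   0.        ,   1.        ]]), 'rvec': array([ 2.18087277, -2.1320226 ,  0.13327838]), 'tvec': array([0.07107966, 0.48842929, 1.25853773])} [0.32660785 0.07890141 1.30944056]
side {'camera_matrix': array([[360.49532658,   0.        , 248.88462428],
       [  0.        , 360.49532658, 194.46712132],
       [  0.        ,   0.        ,   1.        ]]), 'rvec': array([ 0.39670644, -2.64478092,  1.40683931]), 'tvec': array([0.49403316, 0.09879545, 0.99985319])} [0.2643148  0.88409156 0.63407847]
{'camera_matrix': array([[313.20553675,   0.        , 250.0800983 ],
       [  0.        , 313.20553675, 190.34448626],
       [  0.        ,   0.        ,   1.        ]]), 'hand_eye': array([[ 9.99999313e-01,  9.76816001e-04, -6.47957202e-04,
         1.58830090e-04],
       [-7.42848396e-04,  9.55708301e-01,  2.94314614e-01,
        -7.54631497e-02],
       [ 9.06749301e-04, -2.94313931e-01,  9.55708370e-01,
        -1.31107298e-01],
       [ 0.00000000e+00,  0.00000000e+00,  0.00000000e+00,
         1.00000000e+00]])}
```

View pics/top0.png

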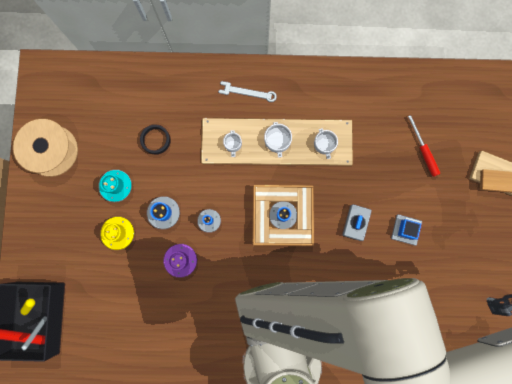

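View pics/side0.png

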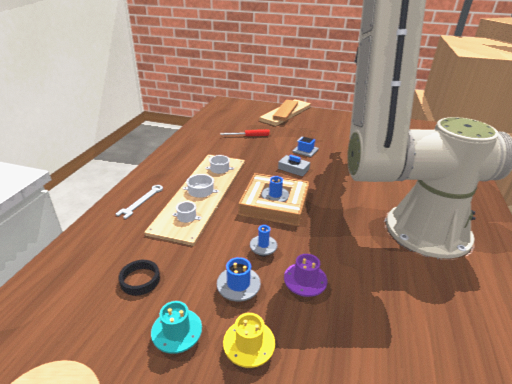

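```bash
cat > h.py <<'E'
from workcell import env
import cv2,numpy as np
from scipy.spatial.transform import Rotation as Rn
def cam(n,st=None):
    c=env.calibration(n); K=c["camera_matrix"]
    if n=="wrist":
        T=np.eye(4); q=st["orientation"]; T[:3,:3]=Rn.from_quat([q[1],q[2],q[3],q[0]]).as_matrix(); T[:3,3]=st["tcp_pos"]
        T=T@c["hand_eye"]; return K,T[:3,:3],T[:3,3]
    R=cv2.Rodrigues(c["rvec"])[0]; return K,R.T,-R.T@c["tvec"]
def ray(C,px,z):
    K,R,o=C; px=np.atleast_2d(px).astype(float)
    d=np.c_[px,np.ones(len(px))]@np.linalg.inv(K).T@R.T
    return o+d*((z-o[2])/d[:,2])[:,None]
def proj(C,p):
    K,R,o=C; q=(np.atleast_2d(p)-o)@R@K.T; return q[:,:2]/q[:,2:]
def blobs(mask,amin=30):
    n,l,s,c=cv2.connectedComponentsWithStats(mask.astype(np.uint8)); 
    return [(c[i],s[i],l==i) for i in range(1,n) if s[i,4]>=amin]
def blue(im):
    h=cv2.cvtColor(im,cv2.COLOR_RGB2HSV); return cv2.inRange(h,(105,120,40),(125,255,255))
def grey(im):
    h=cv2.cvtColor(im,cv2.COLOR_RGB2HSV); return cv2.inRange(h,(0,0,70),(180,75,255))
def circ(C,cnt,z):
    P=ray(C,cnt.reshape(-1,2),z)[:,:2]; (x,y),r=cv2.minEnclosingCircle((P*1000).astype(np.float32)); 
    e=cv2.fitEllipse((P*1000).astype(np.float32)); return np.round([x,y,r*2],1),np.round(e[0],1),np.round(e[1],1)
E
python3 - <<'E'
from h import *
im=cv2.imread("pics/top0.png")[:,:,::-1].copy(); C=cam("top")
b=blue(im); g=grey(im)|b
for c,s,m in blobs(b): print("blue",c.round(1),s,ray(C,c,.078).round(4))
for c,s,m in blobs(g,100):
    if s[4]<6000:
        cn=cv2.findContours(m.astype(np.uint8),0,1)[0][0]
        if len(cn)>8: print("grey",c.round(),s,"z28",*circ(C,cn,.028),"z46",*circ(C,cn,.046)[:2])
a=cv2.resize(im[110:280,90:350,::-1],None,fx=3,fy=3,interpolation=cv2.INTER_CUBIC); cv2.imwrite("pics/crop1.png",a)
E
```

```text
blue [160.7 211.4] [150 202  21  19 185] [[0.4318 0.3566 0.078 ]]
blue [283.1 214. ] [277 207  14  15  99] [[0.4326 0.0076 0.078 ]]
blue [207.2 219.6] [202 215  11  10  63] [[0.4116 0.2232 0.078 ]]
blue [358.5 221.7] [355 215   8  14  63] [[ 0.4152 -0.2071  0.078 ]]
blue [407.  229.4] [398 219  23  20 183] [[ 0.3967 -0.3445  0.078 ]]
grey [247.  92.] [218  81  59  21 463] z28 [810.1 120.5 180.3] [812.6 130.7] [ 37.5 207.6] z46 [803.4 119.9 177.7] [805.8 129.9]
grey [416. 129.] [408 115  16  30 109] z28 [ 703.6 -395.1   98.4] [ 706.6 -392.6] [  9.4 130.7] z46 [ 698.3 -388.5   97. ] [ 701.3 -386. ]
grey [278. 138.] [264 121  29  37 730] z28 [664.6  23.7 113.2] [667.6  24.2] [ 83.4 102.1] z46 [659.9  24.5 111.6] [662.8  25. ]
grey [326. 142.] [314 128  25  32 547] z28 [ 653.7 -115.7  100.2] [ 658.1 -121.1] [71.7 89. ] z46 [ 649.1 -113.    98.8] [ 653.4 -118.2]
grey [232. 142.] [223 130  19  28 363] z28 [647.4 162.6  84.6] [650.7 161.9] [53.9 78.3] z46 [642.9 161.5  83.4] [646.1 160.7]
grey [304. 208.] [302 187   5  43 210] z28 [456.4 -56.2 125.4] [457.  -57.1] [ 12.7 199.1] z46 [454.5 -
[... 496 characters left out ...]
.6] z46 [433.4   7.1  84. ] [433.2   6.7]
grey [357. 222.] [342 204  30  37 670] z28 [ 418.1 -212.9  113. ] [ 417.3 -213.4] [ 72.4 115.7] z46 [ 416.8 -208.8  111.4] [ 416.  -209.3]
grey [209. 220.] [197 209  24  24 424] z28 [412.8 225.5  71.4] [412.8 225. ] [68.3 69. ] z46 [411.6 223.4  70.4] [411.6 223. ]
grey [405. 230.] [391 214  31  32 535] z28 [ 399.2 -358.9  103.6] [ 400. -359.] [84.9 89.1] z46 [ 398.1 -352.7  102.2] [ 399.  -352.8]
grey [290. 236.] [269 234  43   5 211] z28 [373.5 -16.5 124. ] [372.2 -15.9] [ 12.5 200.1] z46 [372.8 -15.2 122.3] [371.6 -14.5]
grey [ 34. 333.] [ 21 317  26  34 204] z28 [ 77.4 711.8 109.6] [ 76.4 715. ] [ 15.1 141.1] z46 [ 80.9 702.9 108.1] [ 80.  706.1]
```

View pics/crop1.png

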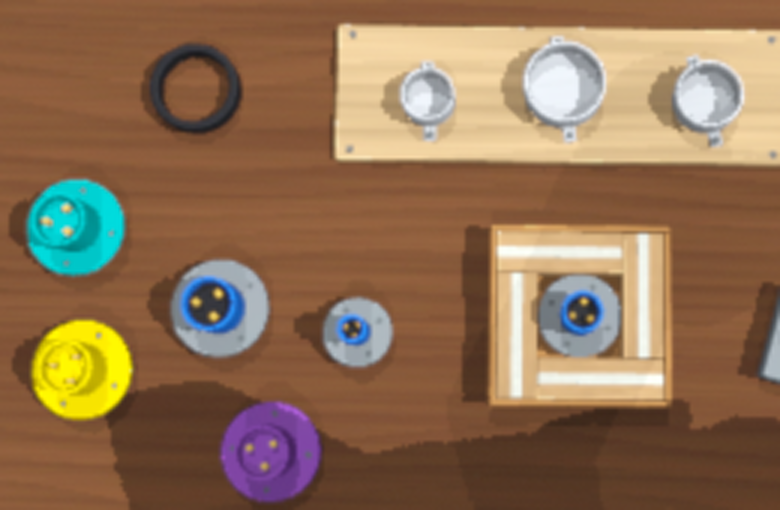

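Purple (180,261), turquoise (115,185) and yellow (117,233) are the look-alikes. The crop shows the grey-and-blue one at (163,213), flange about 97 mm, is inlet_large. The small inlet is at (208,220) and the middle one at (284,214) in the crate. The mounts are small (232,142), large (278,138) and middle (326,142). First I'll turn the tool so its x lies along world x.

Request:
carry_out(
  moves=[1,0,0,0,0,0,-10.7,1,0,0,0,0,0,-10.7,1,0,0,0,0,0,-10.7,1,0,0,0,0,0,-10.7,1,0,0,0,0,0,-10.7],
  squeeze=40,
)

```text
clock: 0.72
tcp_pos: [0.2379, -0.5211, 0.2386]
orientation: [-0.004, 0.995, -0.1, -0.001]
wrist_force: [-0.2, -1.0, -0.5]
finger_gap: 0.0855
```

Request:
carry_out(
  moves=[1,0.04,-0.03,0,0,0,-10.7,1,0.04,-0.04,0,0,0,0,1,0.04,-0.05,0,0,0,0,1,0.04,-0.06,0,0,0,0,1,0.03,-0.06,0,0,0,0],
)

```text
clock: 1.35
tcp_pos: [0.4287, -0.3057, 0.2365]
orientation: [-0.005, 1.0, -0.01, -0.002]
wrist_force: [0.5, -0.3, -0.1]
finger_gap: 0.0853
```

Request:
carry_out(
  moves=[1,0,-0.0625,0,0,0,0,1,0,-0.0625,0,0,0,0,1,0,-0.0625,0,0,0,0,1,0,-0.0625,0,0,0,0,1,0,-0.0625,0,0,0,0],
)

```text
clock: 1.98
tcp_pos: [0.4347, 0.0069, 0.2378]
orientation: [-0.006, 1.0, -0.01, -0.002]
wrist_force: [1.3, -1.0, 0.4]
finger_gap: 0.0853
```

Request:
carry_out(
  moves=[1,0,-0.0625,0,0,0,0,1,0,-0.0625,0,0,0,0,1,0,-0.0625,0,0,0,0,1,0,-0.0625,0,0,0,0,1,0,-0.0625,0,0,0,0],
)

```text
clock: 2.6
tcp_pos: [0.4388, 0.3195, 0.2406]
orientation: [-0.005, 1.0, -0.01, -0.002]
wrist_force: [1.4, 0.0, 0.3]
finger_gap: 0.0854
```

```bash
cat > look.py <<'E'
from h import *
import sys
z0=float(sys.argv[2]); st=env.get_state(); im=env.read_camera("wrist"); cv2.imwrite(f"pics/{sys.argv[1]}.png",im[:,:,::-1])
C=cam("wrist",st); print(st["tcp_pos"].round(4),st["orientation"].round(4),st["clock"])
b=cv2.morphologyEx(blue(im),cv2.MORPH_CLOSE,np.ones((9,9)))
for c,s,m in blobs(b,150):
    cn=max(cv2.findContours(m.astype(np.uint8),0,1)[0],key=len); print("blue",c.round(),s,*circ(C,cn,z0+.078))
g=cv2.morphologyEx(grey(im)|b,cv2.MORPH_OPEN,np.ones((3,3)))
for c,s,m in blobs(g,800):
    cn=max(cv2.findContours(m.astype(np.uint8),0,1)[0],key=len); print("grey",c.round(),s,*circ(C,cn,z0+.028),"rim46",*circ(C,cn,.046))
E
python3 look.py w1 0
```

```text
[0.4388 0.3195 0.2406] [-0.0055  0.9999 -0.0103 -0.0022] 2.6
blue [244. 130.] [218 104  56  57 706] [434.7 362.4  52.1] [434.7 363.2] [48.7 49.6]
blue [230. 255.] [216 234  27  43 903] [416.7 235.8  49.6] [415.8 234.9] [25.9 52. ]
grey [457.  84.] [ 417   41   85   88 1656] [656.2 400.2  87.4] [656.3 400.1] [84.7 85.4] rim46 [645.  399.9  82.8] [645.1 399.7] [80.3 80.9]
grey [246. 125.] [ 202   82   89   90 5868] [434.9 362.2  97. ] [434.9 362. ] [95.3 95.6] rim46 [435.2 363.8  91.9] [435.2 363.6] [90.3 90.6]
grey [434. 281.] [ 352  211  138  113 5446] [652. 165. 215.] [652.9 196.2] [124.8 207.2] rim46 [641.  176.9 203.8] [641.8 206.5] [118.3 196.4]
grey [232. 244.] [ 204  215   57   62 2519] [412.5 221.1  81.8] [413.  224.7] [64.1 77.8] rim46 [414.  230.1  77.5] [414.5 233.5] [60.8 73.8]
grey [ 71. 354.] [  54  331   36   43 1007] [182.6  66.5  80.5] [189.4  63.1] [44.1 73.8] rim46 [196.1  83.5  76.3] [202.5  80.3] [41.8 70. ]
grey [433. 358.] [ 411  331   45   53 1859] [683.3  50.4  99.4] [681.3  48.2] [58.  96.1] rim46 [670.7  68.3  94.2] [668.8  66.2] [54.9 91.1]
```

View pics/w1.png

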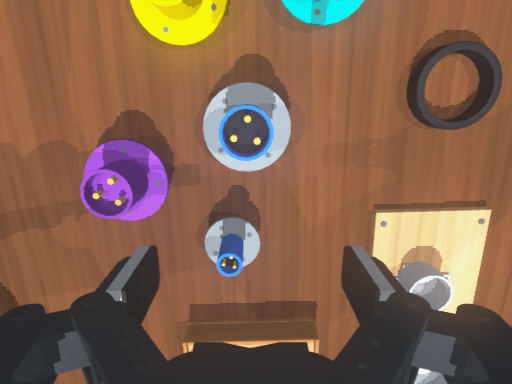

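Request:
carry_out(
  moves=[1,-0.004,-0.0425,0,-0.6,0.25,-1,1,0,0,0.05,0,0,0,1,0,0,0.05,0,0,0,1,0,0,0.03,0,0,0,1,0,0,0,0,0,0],
)

```text
clock: 3.28
tcp_pos: [0.4336, 0.3745, 0.1057]
orientation: [-0.002, 1.0, 0.005, -0.0]
wrist_force: [-0.1, 0.1, 1.0]
finger_gap: 0.0854
```

Request:
carry_out(
  moves=[1,0.001,0.012,0,0,0,0,1,0,0,0,0,0,0,1,0,0,0.03,0,0,0,1,0,0,0.02,0,0,0,1,0,0,0,0,0,0],
)

```text
clock: 3.9
tcp_pos: [0.4401, 0.3636, 0.0625]
orientation: [-0.006, 1.0, 0.004, 0.005]
wrist_force: [0.1, -0.7, 0.7]
finger_gap: 0.0857
```

```bash
python3 look.py w2 0
```

```text
[0.4401 0.3636 0.0625] [-0.0057  1.      0.0038  0.0051] 3.9
blue [238. 263.] [ 177  192  121  142 8119] [435.7 369.2  66. ] [435.4 367.8] [49.3 66.1]
grey [352.  42.] [ 318    4   78   61 1283] [492.1 467.2  47.6] [490.3 465.9] [15.3 41.6] rim46 [486.3 464.   42.4] [484.8 462.7] [13.6 37.1]
grey [239. 237.] [  157   150   166   198 21295] [436.8 346.3 129. ] [433.9 351.2] [ 90.8 127. ] rim46 [437.  356.1 115.1] [434.4 360.5] [ 80.9 113.2]
grey [ 71. 353.] [ 55 331  35  43 986] [322.3 277.8  37.8] [325.2 276.2] [20.6 34.9] rim46 [334.9 295.   33.7] [337.5 293.6] [18.4 31.2]
grey [435. 353.] [ 411  331   47   45 1435] [566.4 276.7  44.3] [563.8 276.5] [28.9 37.5] rim46 [552.6 294.   39.5] [550.3 293.8] [25.8 33.5]
```

View pics/w2.png

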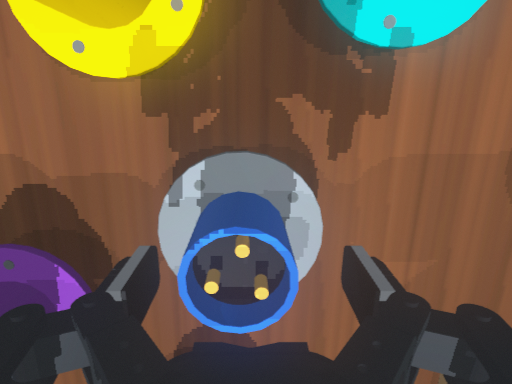

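Barrel rim is centred near (238,280), between the jaws and slightly left, so shift -5 mm in x, go down and grip.

Request:
carry_out(
  moves=[1,-0.005,0.001,0.009,0,0,0,1,0,0,0,0,0,0,-1,0,0,0,0,0,0,-1,0,0,0,0,0,0,-1,0,0,0,0,0,0],
  squeeze=50,
)

```text
clock: 4.58
tcp_pos: [0.4369, 0.3643, 0.0576]
orientation: [-0.008, 1.0, 0.004, 0.008]
wrist_force: [0.5, 0.6, 0.7]
finger_gap: 0.0509
```

Request:
carry_out(
  moves=[-1,0,0,0,0,0,0,-1,0,0,0,0,0,0,-1,0,0,-0.02,0,0,0,-1,0,0,-0.03,0,0,0,-1,0,0,-0.03,0,0,0],
)

```text
clock: 5.2
tcp_pos: [0.4322, 0.3605, 0.1336]
orientation: [-0.004, 1.0, 0.004, 0.003]
wrist_force: [0.5, 0.5, -3.4]
finger_gap: 0.0509
```

Run:
```python
from h import *
im=cv2.imread("pics/top0.png")[:,:,::-1].copy(); C=cam("top")
g=grey(im)
for (x,y,D) in ((278,138,82),(326,142,68),(232,142,54)):
    k=cv2.getStructuringElement(cv2.MORPH_ELLIPSE,(13,13)); S=8
    cr=cv2.resize(g[y-25:y+25,x-25:x+25],None,fx=S,fy=S,interpolation=cv2.INTER_LINEAR)>127
    cr=cr.astype(np.uint8)
    f=cr.copy(); cs=cv2.findContours(cr,0,1)[0]; cv2.drawContours(f,cs,-1,1,-1)
    e=cv2.morphologyEx(f,cv2.MORPH_OPEN,cv2.getStructuringElement(cv2.MORPH_ELLIPSE,(97,97)))
    cn=max(cv2.findContours(e,0,1)[0],key=len).reshape(-1,2)
    px=(cn+.5)/S-.5+[x-25,y-25]; print(D,*circ(C,px,.046))
b=[(.660,.0245,.046)]
S=cam("side"); imS=cv2.imread("pics/side0.png"); 
for p in [(.660,.0245,.046),(.65,-.117,.046),(.645,.161,.046)]:
    q=proj(S,p)[0]; cv2.drawMarker(imS,tuple(int(v) for v in q.round()),(0,0,255),0,6,1)
    q=q
cv2.imwrite("pics/side_m.png",cv2.resize(imS[140:250,140:260],None,fx=5,fy=5,interpolation=cv2.INTER_CUBIC))
```

```text
82 [664.4  26.   95.8] [664.7  25.2] [85.4 93.3]
68 [ 654.9 -116.4   80.7] [ 655.2 -118. ] [72.9 79.6]
54 [648.9 160.1  66.1] [648.9 160.8] [56.8 64.8]
```

View pics/side_m.png

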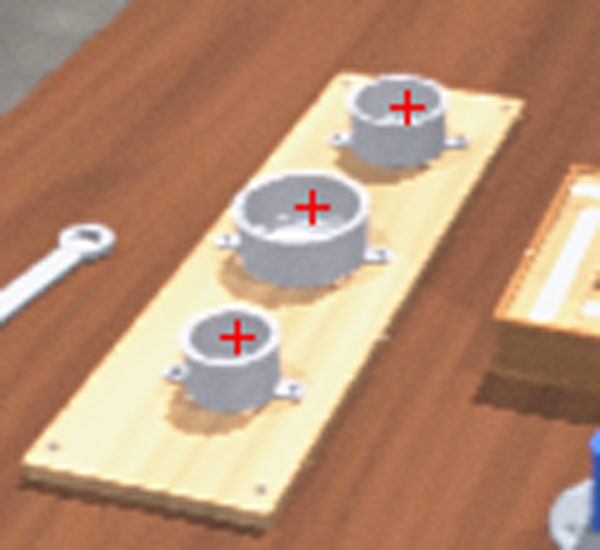

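Run:
```python
from h import *
S=cam("side");T=cam("top")
im=cv2.imread("pics/top0.png")[:,:,::-1].copy(); g=grey(im)
for n,p,D,(x,y) in (("L",(300,208),82,(278,138)),("M",(397,101),68,(326,142)),("S",(231,335),54,(232,142))):
    print(n,"side",ray(S,(np.array(p)+.5)/5-.5+140,.046).round(4))
    # top: direct edge of far rim and left/right extents on grey mask
    cr=g[y-22:y+22,x-22:x+22]; w=cr.max(0)
    ys=[np.r_[np.where(cr[:,j]>0)[0]].min() for j in range(44) if cr[:,j].any()]
    dirv=T[1]@np.array([0,0,1])
    # width extents per row (rim widest row)
    rows=[(np.where(r>0)[0].min(),np.where(r>0)[0].max()) if r.any() else (0,0) for r in cr]
    wid=[b-a for a,b in rows]; k=[i for i in range(44) if wid[i]>=max(wid)-1]
    c=np.array([np.mean([sum(rows[i])/2 for i in k])+x-22, np.mean(k)+y-22]); print("  top widest rows",k,c,ray(T,c,.046).round(4), max(wid)+1)
```

```text
L side [[0.6659 0.0264 0.046 ]]
  top widest rows [17, 18, 19, 20, 21, 22, 23, 24, 25] [277.88888889 137.        ] [[0.6657 0.0249 0.046 ]] 29
M side [[ 0.6572 -0.1198  0.046 ]]
  top widest rows [19, 20, 21, 22, 23, 24, 25, 26] [325.875 142.5  ] [[ 0.6521 -0.1186  0.046 ]] 25
S side [[0.6502 0.1601 0.046 ]]
  top widest rows [17, 18, 19, 20, 21, 22, 23, 24, 25, 26] [232.15 141.5 ] [[0.6488 0.1612 0.046 ]] 19
```

Request:
carry_out(
  moves=[-1,0.02,0.02,-0.03,0,0,0,-1,0.04,0.055,0,0,0,0,-1,0.04,0.055,0,0,0,0,-1,0.04,0.055,0,0,0,0,-1,0.04,0.055,0,0,0,0],
)

```text
clock: 5.82
tcp_pos: [0.6027, 0.1388, 0.1622]
orientation: [-0.005, 1.0, 0.009, 0.002]
wrist_force: [1.0, 1.2, -2.8]
finger_gap: 0.0505
```

Request:
carry_out(
  moves=[-1,0.035,0.055,0,0,0,0,-1,0.01,0.03,0,0,0,0,-1,0,0,0,0,0,0,-1,0,0,0,0,0,0,-1,0,0,0,0,0,0],
)

```text
clock: 6.45
tcp_pos: [0.6477, 0.0512, 0.1552]
orientation: [-0.004, 1.0, 0.006, -0.002]
wrist_force: [0.3, 0.6, -4.3]
finger_gap: 0.0509
```

Request:
carry_out(
  moves=[-1,0.019,0.026,0.01,-0.4,0,0.7,-1,0,0,0,0,0,0,-1,0,0,0,0,0,0,-1,0,0,0,0,0,0,-1,0,0,0,0,0,0],
)

```text
clock: 7.08
tcp_pos: [0.6652, 0.0314, 0.1456]
orientation: [-0.001, 1.0, 0.004, -0.003]
wrist_force: [-0.0, 0.8, -4.0]
finger_gap: 0.0507
```

```bash
python3 look.py w3 0.087
python3 - <<'E'
from h import *
cv2.imwrite("pics/s3.png",cv2.resize(env.read_camera("side")[80:270,110:330,::-1],None,fx=3,fy=3,interpolation=cv2.INTER_CUBIC))
E
```

```text
[0.6652 0.0314 0.1456] [-0.0014  1.      0.0037 -0.0027] 7.075
blue [250. 269.] [ 188  195  125  148 8738] [665.6  36.4  67.6] [665.6  34.9] [49.7 67.3]
grey [234.  23.] [ 179    0  112   58 4412] [657.4 140.2  51.5] [657.3 137.4] [24.4 48.8] rim46 [653.8 154.7  73.5] [653.7 150.8] [34.8 69.5]
grey [436.  92.] [ 392    0  101  184 4806] [761.2 105.1  90.4] [755.2 101. ] [ 17.1 118. ] rim46 [801.8 104.6 129. ] [793.3  98.8] [ 24.4 168.3]
grey [ 38. 191.] [  17  120   43  146 2026] [550.2  51.6  83.2] [550.3  52.7] [  7.5 137.5] rim46 [500.9  28.4 118.7] [501.  30.] [ 10.8 196.1]
grey [249. 241.] [  164   146   173   207 22290] [664.6  14.6 133.1] [665.1  16.6] [ 87.9 132.8] rim46 [664.1 -24.3 189.8] [664.7 -21.5] [125.3 189.5]
grey [ 10. 222.] [   0  179   26   81 1465] [525.7  37.8  49.6] [530.1  33. ] [13.6 54.4] rim46 [466.    8.7  70.7] [472.3   1.9] [19.4 77.6]
grey [ 39. 286.] [  0 281  81  12 915] [539.5  -4.9  49.4] [537.1  -4.5] [ 7.7 75.4] rim46 [485.6 -52.2  70.5] [482.2 -51.5] [ 11.  107.5]
grey [383. 332.] [ 363  311   47   43 1372] [747.7 -35.1  39.9] [748.7 -34.8] [25.4 33.7] rim46 [782.6 -95.2  57. ] [784.  -94.8] [36.2 48. ]
grey [119. 331.] [  98  312   39   41 1197] [585.3 -37.3  37.2] [583.9 -36.5] [23.7 31.6] rim46 [551.  -98.4  53.1] [549.  -97.2] [33.9 45. ]
```

View pics/s3.png

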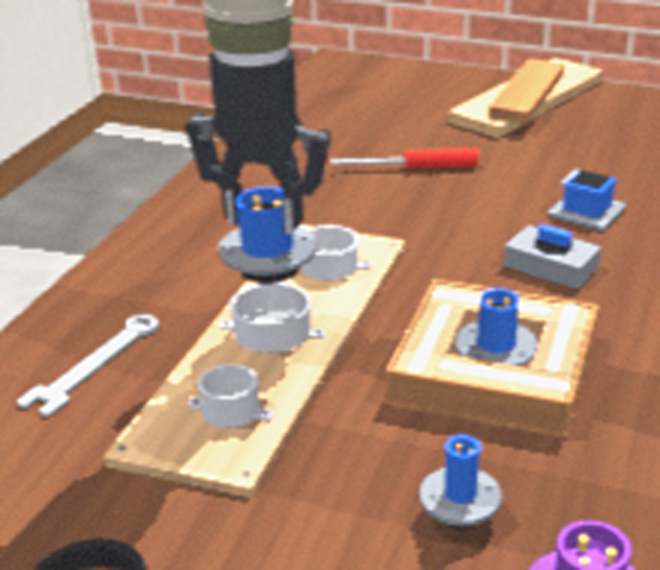

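Request:
carry_out(
  moves=[-1,0.001,0.007,0,0,0,0,-1,0,0,0.02,0,0,0,-1,0,0,0.01,0,0,0,-1,0,0,0,0,0,0,-1,0,0,0,0,0,0],
)

```text
clock: 7.8
tcp_pos: [0.6671, 0.0225, 0.1162]
orientation: [-0.001, 1.0, 0.003, -0.002]
wrist_force: [-0.3, -1.1, -3.6]
finger_gap: 0.0508
```

Request:
carry_out(
  moves=[-1,0,-0.001,0.012,0,0,0,-1,0,0,0.01,0,0,0,-1,0,0,0.005,0,0,0,-1,0,0,0,0,0,0,-1,0,0,0,0,0,0],
)

```text
clock: 8.43
tcp_pos: [0.6674, 0.0237, 0.0879]
orientation: [-0.001, 1.0, 0.003, -0.001]
wrist_force: [0.8, -0.2, -3.8]
finger_gap: 0.051
```

Request:
carry_out(
  moves=[-1,0,0,0.003,0,0,0,-1,0,0,0.002,0,0,0,-1,0,0,0.001,0,0,0,-1,0,0,0,0,0,0,-1,0,0,0,0,0,0],
)

```text
clock: 9.05
tcp_pos: [0.668, 0.0237, 0.0825]
orientation: [-0.001, 1.0, 0.003, -0.0]
wrist_force: [0.5, -0.6, -4.2]
finger_gap: 0.0508
```

Request:
carry_out(
  moves=[-1,0,0,0.001,0,0,0,-1,0,0,0.001,0,0,0,-1,0,0,0.001,0,0,0,-1,0,0,0.001,0,0,0,-1,0,0,0,0,0,0],
)

```text
clock: 9.68
tcp_pos: [0.6679, 0.0235, 0.0822]
orientation: [-0.001, 1.0, 0.003, 0.001]
wrist_force: [-1.7, 0.8, -0.9]
finger_gap: 0.0508
```

Request:
carry_out(
  moves=[-1,0,0,0.001,0,0,0,0.4,0,0,0,0,0,0,1,0,0,0,0,0,0,1,0,0,0,0,0,0,1,0,0,-0.01,0,0,0],
)

```text
clock: 10.3
tcp_pos: [0.6689, 0.0234, 0.091]
orientation: [-0.001, 1.0, 0.003, 0.001]
wrist_force: [0.1, 0.0, -1.2]
finger_gap: 0.0852
```

Request:
carry_out(
  moves=[1,0,0,-0.04,0,0,0,1,0,0,-0.05,0,0,0,1,0,0,-0.04,0,0,0,1,-0.04,0.005,0,0,0,0,1,-0.05,0.005,0,0,0,0],
)

```text
clock: 10.92
tcp_pos: [0.5818, 0.0121, 0.2282]
orientation: [-0.0, 1.0, 0.004, 0.005]
wrist_force: [-0.1, 0.2, -0.4]
finger_gap: 0.0857
```

Request:
carry_out(
  moves=[1,-0.05,0,0,0,0,0,1,-0.04,0,0,0,0,0,1,-0.03,0,0,0,0,0,1,0,0,0,0,0,0,1,0,0,0,0,0,0],
)

```text
clock: 11.55
tcp_pos: [0.457, 0.0111, 0.2316]
orientation: [0.001, 1.0, 0.003, 0.01]
wrist_force: [0.3, 0.3, 0.3]
finger_gap: 0.0854
```

```bash
python3 look.py w4 0.006
python3 - <<'E'
from h import *
im=env.read_camera("side"); cv2.imwrite("pics/s4.png",cv2.resize(im[80:270,110:330,::-1],None,fx=3,fy=3,interpolation=cv2.INTER_CUBIC))
S=cam("side")
print(proj(S,[[.667,.0257,.052],[.667,.0257,.102]]).round(1))
for c,s,m in blobs(blue(im)): print(c.round(1),s)
E
```

```text
[0.457  0.0111 0.2316] [6.000e-04 9.999e-01 3.200e-03 9.600e-03] 11.55
blue [469. 167.] [ 428  138   84   65 3024] [666.8  19.6  89.6] [666.8  20.9] [54.5 86.9]
blue [223. 183.] [202 163  43  42 505] [435.1   6.4  40. ] [435.1   6.4] [38.3 39.2]
grey [447.  20.] [ 399    0   93   47 3202] [644.4 158.2  86.8] [647.  154.1] [40.2 85.7] rim46 [637.4 155.6  83.6] [640.  151.6] [38.7 82.6]
grey [284. 150.] [ 278   93   14  116 1262] [498.2  25.9 123.3] [497.4  23.4] [ 11.3 207.1] rim46 [496.6  28.1 118.8] [495.9  25.7] [ 10.9 199.6]
grey [202. 113.] [ 142  108  123   12 1376] [413.   66.5 124.2] [405.8  67.1] [ 10.7 227.7] rim46 [414.5  67.2 119.6] [407.5  67.8] [ 10.3 219.4]
grey [449. 159.] [ 383  114  129   93 7709] [677.8   5.4 155.2] [680.2  17.1] [ 94.7 143. ] rim46 [669.6   8.3 149.5] [672.   19.7] [ 91.2 137.7]
grey [227. 171.] [ 188  133   77   77 4038] [439.7   1.4  95.2] [436.6   4.8] [79.1 89.2] rim46 [440.2   4.5  91.7] [437.3   7.8] [76.2 85.9]
grey [168. 188.] [ 158  135   20  109 1172] [372.  -16.8 124. ] [371.6 -17.6] [ 11.4 204.5] rim46 [375.  -13.1 119.4] [374.7 -13.8] 
[... 426 characters left out ...]
 86.9] [ 326.3 -109.6] [27.7 83.6]
grey [216. 323.] [ 177  297   81   53 2707] [ 418.8 -198.8  113.6] [ 417.5 -193. ] [ 74.8 113.4] rim46 [ 420.1 -188.4  109.4] [ 418.9 -182.8] [ 72.1 109.2]
grey [435. 353.] [ 412  331   45   45 1405] [ 713.3 -241.    90.1] [ 708.5 -241.4] [56.4 76.9] rim46 [ 703.9 -229.1   86.9] [ 699.3 -229.4] [54.4 74.1]
grey [ 70. 353.] [ 54 332  35  42 993] [ 225.1 -234.8   74.8] [ 230.7 -237.3] [41.  70.1] rim46 [ 233.5 -223.    72.1] [ 238.8 -225.5] [39.5 67.5]
[[199.2 179.4]
 [198.2 165.1]]
[305.7 145.5] [298 139  17  14 157]
[294.3 158.7] [289 155  11   8  50]
[199.3 171.8] [191 160  17  23 301]
[275.4 187.3] [269 176  13  22 215]
[263.5 236.2] [258 225  12  23 213]
```

View pics/s4.png

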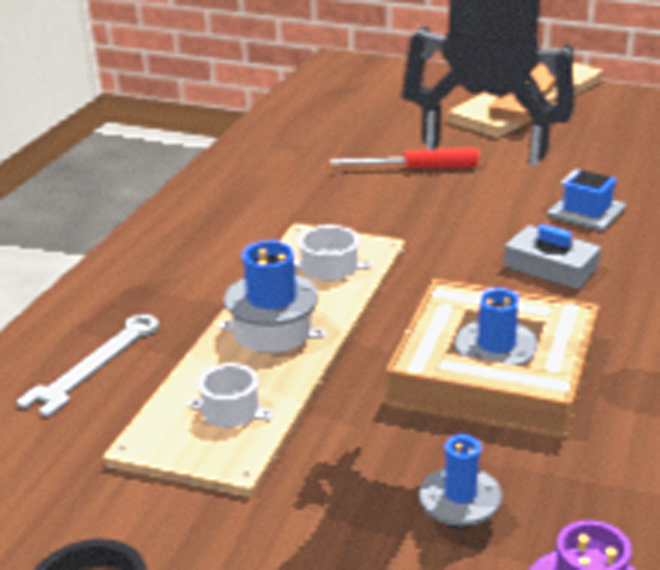

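Large inlet is seated flat on its box in the side view: the flange line is level and the barrel is at (199,172), matching the prediction. Next is the middle one at (0.435, 0.0064).

Request:
carry_out(
  moves=[1,-0.022,0.005,0,0,-1.1,0,1,0,0,0,0,0,0,1,0,0,0.05,0,0,0,1,0,0,0.03,0,0,0,1,0,0,0,0,0,0],
)

```text
clock: 12.28
tcp_pos: [0.4358, 0.0049, 0.1491]
orientation: [0.001, 1.0, 0.003, -0.001]
wrist_force: [-0.3, -0.4, 1.3]
finger_gap: 0.0854
```

Request:
carry_out(
  moves=[1,0,-0.001,0.04,0,0,0,1,0,0,0.03,0,0,0,1,0,0,0.01,0,0,0,1,0,0,0,0,0,0,1,0,0,0,0,0,0],
)

```text
clock: 12.9
tcp_pos: [0.4416, 0.0047, 0.0735]
orientation: [0.001, 1.0, 0.003, 0.004]
wrist_force: [-0.2, -0.2, 0.2]
finger_gap: 0.0855
```

Request:
carry_out(
  moves=[1,-0.0065,-0.0015,0.011,0,-0.5,0,1,0,0,0,0,0,0,1,0,0,0,0,0,0,1,0,0,0,0,0,0,1,0,0,0,0,0,0],
)

```text
clock: 13.52
tcp_pos: [0.4364, 0.006, 0.0639]
orientation: [0.002, 1.0, 0.003, 0.001]
wrist_force: [-0.0, 0.1, 0.2]
finger_gap: 0.0854
```

```bash
python3 look.py w5 0.006|head -3
python3 - <<'E'
from h import *
C=cam("wrist",env.get_state())
im=cv2.imread("pics/w5.png")[:,:,::-1].copy(); b=blue(im)
for r in range(180,340,15):
    j=np.where(b[r,150:350]>0)[0]
    if len(j): print(r,j.min()+150,j.max()+150,(j.min()+j.max())/2+150)
E
```

```text
[0.4364 0.006  0.0639] [0.0017 1.     0.003  0.0013] 13.525
blue [247. 251.] [ 198  201   97  125 5086] [435.   14.9  56.1] [435.2  13.2] [37.4 56.8]
grey [260. 267.] [  106    82   294   302 37162] [443.3  -4.7 219.2] [441.7 -10.6] [153.5 181.2] rim46 [442.8   1.8 202.8] [441.3  -3.7] [142.  167.7]
210 223 271 247.0
225 214 280 247.0
240 210 283 246.5
255 206 287 246.5
270 201 291 246.0
285 198 294 246.0
300 202 290 246.0
315 215 278 246.5
```

View pics/w5.png

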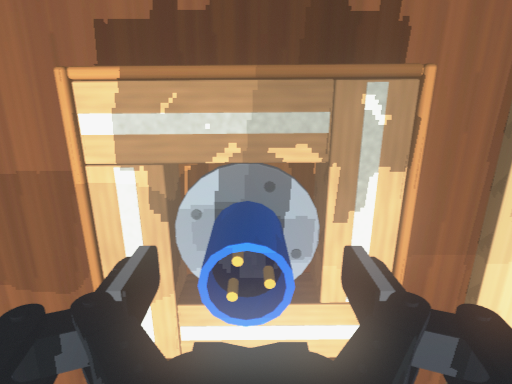

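Request:
carry_out(
  moves=[1,-0.0015,0,0.003,0,0,0,1,0,0,0,0,0,0,-1,0,0,0,0,0,0,-1,0,0,0,0,0,0,-1,0,0,0,0,0,0],
  squeeze=40,
)

```text
clock: 14.2
tcp_pos: [0.4347, 0.006, 0.0608]
orientation: [0.002, 1.0, 0.003, 0.001]
wrist_force: [0.1, -0.6, 0.7]
finger_gap: 0.0392
```

Request:
carry_out(
  moves=[-1,0,0,0,0,0,0,-1,0,0,0,0,0,0,-1,0,0,0,0,0,0,-1,0,0,0,0,0,0,-1,0,0,0,0,0,0],
)

```text
clock: 14.82
tcp_pos: [0.4347, 0.0059, 0.0608]
orientation: [0.002, 1.0, 0.003, 0.001]
wrist_force: [-0.4, -0.6, -0.2]
finger_gap: 0.0391
```

Gripped at TCP z 0.0608. Lift slowly and straight.

Request:
carry_out(
  moves=[-1,0,0,-0.006,0,0,0,-1,0,0,-0.006,0,0,0,-1,0,0,-0.006,0,0,0,-1,0,0,-0.008,0,0,0,-1,0,0,-0.01,0,0,0],
)

```text
clock: 15.45
tcp_pos: [0.4336, 0.0063, 0.0982]
orientation: [0.002, 1.0, 0.003, 0.0]
wrist_force: [-0.0, 0.0, -2.3]
finger_gap: 0.0392
```

Request:
carry_out(
  moves=[-1,0,0,-0.015,0,0,0,-1,0,0,-0.025,0,0,0,-1,0,0,-0.03,0,0,0,-1,0,0,0,0,0,0,-1,0,0,0,0,0,0],
)

```text
clock: 16.08
tcp_pos: [0.4337, 0.0065, 0.1726]
orientation: [0.002, 1.0, 0.003, 0.001]
wrist_force: [-0.5, 0.0, -3.1]
finger_gap: 0.039
```

Run:
```python
from h import *
st=env.get_state(); print(st["tcp_pos"],st["wrist_force"])
a=env.read_camera("wrist"); b=env.read_camera("side")[80:270,110:330]
b=cv2.resize(b,(445,384),interpolation=cv2.INTER_CUBIC); a=a[:,100:450]
cv2.imwrite("pics/c6.png",np.hstack([a,b])[:,:,::-1])
```

```text
[0.4337325  0.00646057 0.17258088] [-0.52670088  0.01278628 -3.06634499]
```

View pics/c6.png

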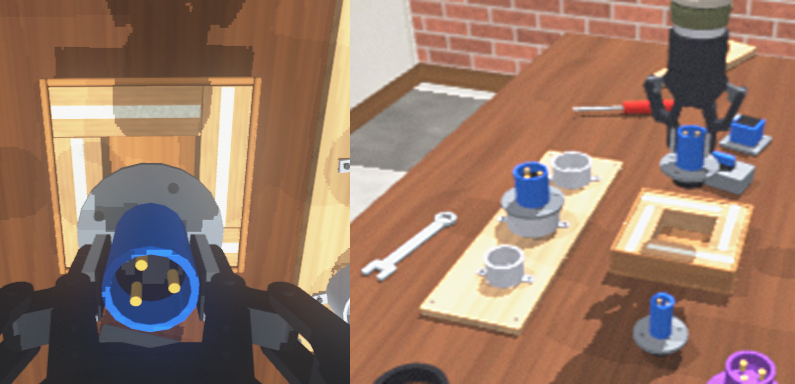

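Request:
carry_out(
  moves=[-1,0.04,0.03,0,0,0,0,-1,0.05,0.03,0,0,0,0,-1,0.05,0.03,0,0,0,0,-1,0.05,0.025,0,0,0,0,-1,0.03,0.01,0,0,0,0],
)

```text
clock: 16.8
tcp_pos: [0.6551, -0.1186, 0.1649]
orientation: [-0.0, 1.0, 0.004, -0.004]
wrist_force: [0.6, 0.1, -1.1]
finger_gap: 0.0391
```

Request:
carry_out(
  moves=[-1,0,0,0,0,0,0,-1,0,0,0,0,0,0,-1,0,0,0.02,0,0,0,-1,0,0,0,0,0,0,-1,0,0,0,0,0,0],
)

```text
clock: 17.42
tcp_pos: [0.652, -0.1175, 0.1404]
orientation: [-0.001, 1.0, 0.004, -0.008]
wrist_force: [0.1, -0.2, -1.5]
finger_gap: 0.0392
```

Request:
carry_out(
  moves=[-1,0.004,0.0015,0,0,0.9,0,-1,0,0,0.02,0,0,0,-1,0,0,0.01,0,0,0,-1,0,0,0,0,0,0,-1,0,0,0,0,0,0],
)

```text
clock: 18.05
tcp_pos: [0.6582, -0.1193, 0.1143]
orientation: [-0.0, 1.0, 0.004, 0.004]
wrist_force: [0.5, 0.1, -1.7]
finger_gap: 0.039
```

Run:
```python
from h import *
b=env.read_camera("side")[110:230,150:290]
cv2.imwrite("pics/s7.png",cv2.resize(b,None,fx=5,fy=5,interpolation=cv2.INTER_CUBIC)[:,:,::-1])
```

```text
(no output)
```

View pics/s7.png

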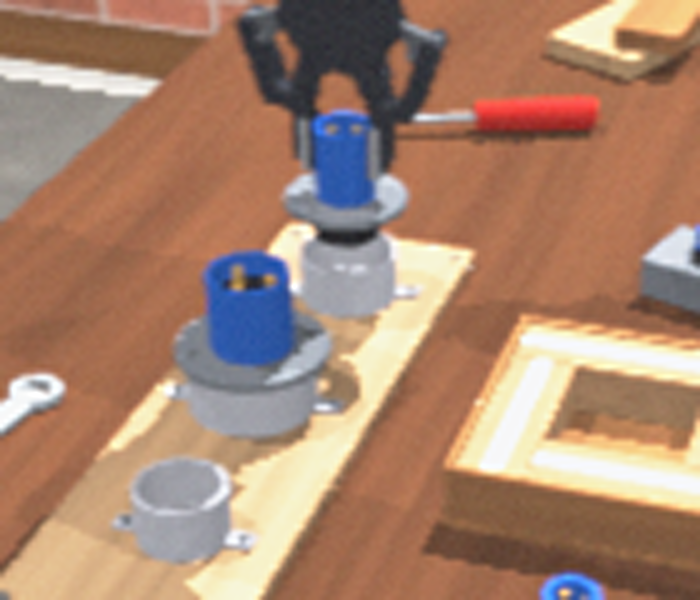

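Boss (348,235) is centred over the box rim (348,245). Descend in small steps.

Request:
carry_out(
  moves=[-1,-0.001,0,0.01,0,-0.3,0,-1,0,0,0.01,0,0,0,-1,0,0,0.006,0,0,0,-1,0,0,0,0,0,0,-1,0,0,0,0,0,0],
)

```text
clock: 18.73
tcp_pos: [0.6574, -0.1194, 0.0866]
orientation: [-0.0, 1.0, 0.004, 0.001]
wrist_force: [-0.1, -0.1, -2.0]
finger_gap: 0.0391
```

Request:
carry_out(
  moves=[-1,0,0,0.001,0,0,0,-1,0,0,0.001,0,0,0,-1,0,0,0.001,0,0,0,-1,0,0,0,0,0,0,-1,0,0,0,0,0,0],
)

```text
clock: 19.35
tcp_pos: [0.658, -0.1195, 0.0843]
orientation: [-0.0, 1.0, 0.004, 0.002]
wrist_force: [0.6, -0.5, -0.8]
finger_gap: 0.039
```

Request:
carry_out(
  moves=[-1,0,0,0.002,0,0,0,-1,0,0,0.001,0,0,0,-1,0,0,0.001,0,0,0,-1,0,0,0,0,0,0,-1,0,0,0,0,0,0],
)

```text
clock: 19.98
tcp_pos: [0.6579, -0.1195, 0.08]
orientation: [-0.0, 1.0, 0.004, 0.002]
wrist_force: [0.9, -0.3, -2.1]
finger_gap: 0.0388
```

Request:
carry_out(
  moves=[-1,0,0,0.001,0,0,0,-1,0,0,0.001,0,0,0,-1,0,0,0.001,0,0,0,-1,0,0,0,0,0,0,-1,0,0,0,0,0,0],
)

```text
clock: 20.6
tcp_pos: [0.6582, -0.1195, 0.0789]
orientation: [0.0, 1.0, 0.004, 0.003]
wrist_force: [-0.2, 0.1, -0.6]
finger_gap: 0.0389
```

Request:
carry_out(
  moves=[-1,0,0,0.001,0,0,0,-1,0,0,0.001,0,0,0,-1,0,0,0.001,0,0,0,-1,0,0,0,0,0,0,-1,0,0,0,0,0,0],
)

```text
clock: 21.22
tcp_pos: [0.6582, -0.1194, 0.079]
orientation: [0.001, 1.0, 0.004, 0.003]
wrist_force: [-1.6, 0.5, 1.6]
finger_gap: 0.039
```

Height stopped falling at 0.079 (expected 0.0788) and the force turned positive, so it is seated. Release and go up.

Request:
carry_out(
  moves=[-1,0,0,0,0,0,0,0.1,0,0,0,0,0,0,1,0,0,0,0,0,0,1,0,0,0,0,0,0,1,0,0,-0.01,0,0,0],
)

```text
clock: 21.85
tcp_pos: [0.658, -0.1195, 0.0879]
orientation: [0.0, 1.0, 0.004, 0.003]
wrist_force: [-0.2, 0.0, 0.0]
finger_gap: 0.0851
```

Request:
carry_out(
  moves=[1,0,0,-0.04,0,0,0,1,0,0,-0.05,0,0,0,1,0,0,-0.05,0,0,0,1,-0.04,-0.03,-0.01,0,0,0,1,-0.04,-0.06,0,0,0,0],
)

```text
clock: 22.48
tcp_pos: [0.5824, -0.0371, 0.2453]
orientation: [0.001, 1.0, 0.002, 0.007]
wrist_force: [1.1, 1.3, 0.5]
finger_gap: 0.0854
```

Request:
carry_out(
  moves=[1,-0.04,-0.06,0,0,0,0,1,-0.04,-0.06,0,0,0,0,1,-0.04,-0.06,0,0,0,0,1,-0.03,-0.05,0,0,0,0,1,0,0,0,0,0,0],
)

```text
clock: 23.1
tcp_pos: [0.4428, 0.1751, 0.2479]
orientation: [0.0, 1.0, 0.003, 0.012]
wrist_force: [0.4, 0.1, 0.5]
finger_gap: 0.0855
```

Request:
carry_out(
  moves=[1,0,0,0,0,0,0,1,0,0,0,0,0,0,1,0,0,0,0,0,0,1,0,0,0,0,0,0,1,0,0,0,0,0,0],
)

```text
clock: 23.72
tcp_pos: [0.4456, 0.1721, 0.2488]
orientation: [0.001, 1.0, 0.001, 0.013]
wrist_force: [-0.3, -0.5, -0.2]
finger_gap: 0.0854
```

```bash
python3 look.py w8 0|grep -E "blue|^\[|39|41|42"
python3 - <<'E'
from h import *
a=env.read_camera("side")[100:270,140:330]
cv2.imwrite("pics/s8.png",cv2.resize(a,None,fx=3,fy=3,interpolation=cv2.INTER_CUBIC)[:,:,::-1])
E
```

```text
[0.4456 0.1721 0.2488] [6.000e-04 9.999e-01 5.000e-04 1.260e-02] 23.725
blue [213. 118.] [197 103  31  31 477] [414.8 226.   30.1] [414.8 225.4] [26.4 29.4]
blue [435. 287.] [ 405  269   71   41 1401] [670.   31.5  88.9] [662.6  35.3] [39.2 84.5]
grey [216. 114.] [ 185   83   63   64 2913] [413.7 225.3  69.5] [414.  224.9] [67.5 67.6] rim46 [415.2 226.4  66. ] [415.4 226.1] [64.  64.1]
grey [422. 171.] [ 381  146   74   52 2591] [647.2 158.6  88.8] [652.  160.5] [56.2 85.5] rim46 [636.8 163.1  84.3] [641.3 165. ] [53.3 81.1]
grey [417. 272.] [ 352  240  122   69 4537] [666.1  21.6 193.8] [669.5  24.6] [ 83.7 159.4] rim46 [654.7  33.2 183.9] [657.9  36. ] [ 79.4 151.3]
grey [219. 250.] [168 245 102  11 876] [412.5  61.5 125.9] [412.7  61.4] [ 11.3 226.3] rim46 [414.1  71.1 119.4] [414.3  70.9] [ 10.7 214.7]
grey [234. 348.] [ 174  267  142  108 4171] [443.2 -46.9 231.8] [470.2  -2.1] [204.3 286.7] rim46 [443.2 -31.9 219.9] [468.8  10.7] [193.9 272. ]
grey [433. 356.] [ 411  331   46   53 1654] [ 710.5 -113.3   99.6] [ 714.5 -113.6] [63.5 94.8] rim46 [696.8 -94.8  94.5] [700.6 -95.1] [60.2 89.9]
```

View pics/s8.png

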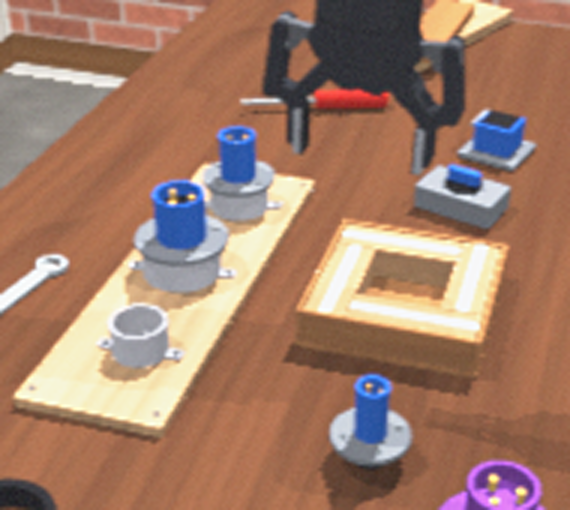

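The middle inlet sits flat on its box at (240,180). The small inlet measures (0.414, 0.225).

Request:
carry_out(
  moves=[1,-0.032,-0.053,0,0,-1.4,0,1,0,0,0,0,0,0,1,0,0,0.05,0,0,0,1,0,0,0.05,0,0,0,1,0,0,0,0,0,0],
)

```text
clock: 24.45
tcp_pos: [0.4153, 0.226, 0.1469]
orientation: [0.0, 1.0, 0.0, 0.002]
wrist_force: [-0.6, 1.0, 0.3]
finger_gap: 0.0852
```

Request:
carry_out(
  moves=[1,-0.005,0.001,0.04,0,-0.3,0,1,0,0,0.03,0,0,0,1,0,0,0.015,0,0,0,1,0,0,0,0,0,0,1,0,0,0,0,0,0],
)

```text
clock: 25.08
tcp_pos: [0.4186, 0.226, 0.0688]
orientation: [-0.002, 1.0, -0.001, 0.006]
wrist_force: [0.1, -0.4, -0.5]
finger_gap: 0.0852
```

```bash
python3 look.py w9 0|grep -E "blue|^\["
```

```text
[0.4186 0.226  0.0688] [-1.5e-03  1.0e+00 -6.0e-04  6.1e-03] 25.075
blue [241. 248.] [ 211  207   59   88 3112] [414.7 235.4  41.9] [414.8 235.3] [23.2 42.7]
```

Request:
carry_out(
  moves=[1,-0.0045,0.0005,0.014,0,-0.7,0,1,0,0,0,0,0,0,1,0,0,0,0,0,0,-1,0,0,0,0,0,0,-1,0,0,0,0,0,0],
  squeeze=30,
)

```text
clock: 25.75
tcp_pos: [0.415, 0.226, 0.0554]
orientation: [-0.002, 1.0, -0.0, 0.001]
wrist_force: [0.3, 0.5, 0.6]
finger_gap: 0.0517
```

Request:
carry_out(
  moves=[-1,0,0,0,0,0,0,-1,0,0,0,0,0,0,-1,0,0,0,0,0,0,-1,0,0,0,0,0,0,-1,0,0,0,0,0,0],
)

```text
clock: 26.38
tcp_pos: [0.4151, 0.226, 0.0555]
orientation: [-0.002, 1.0, -0.0, 0.001]
wrist_force: [-0.6, 0.3, 1.2]
finger_gap: 0.0274
```

Request:
carry_out(
  moves=[-1,0,0,-0.015,0,0,0,-1,0,0,-0.04,0,0,0,-1,0,0,-0.04,0,0,0,-1,0.04,0.01,-0.02,0,0,0,-1,0.05,0.015,0,0,0,0],
)

```text
clock: 27.0
tcp_pos: [0.5018, 0.2005, 0.1725]
orientation: [-0.001, 1.0, 0.002, -0.002]
wrist_force: [1.0, 0.3, -1.7]
finger_gap: 0.0272
```

Request:
carry_out(
  moves=[-1,0.05,0.015,0,0,0,0,-1,0.05,0.015,0,0,0,0,-1,0.035,0.01,0,0,0,0,-1,0,0,0,0,0,0,-1,0,0,0,0,0,0],
)

```text
clock: 27.62
tcp_pos: [0.6428, 0.1579, 0.1692]
orientation: [-0.001, 1.0, 0.001, -0.003]
wrist_force: [-1.7, 0.1, -1.7]
finger_gap: 0.0276
```

Request:
carry_out(
  moves=[-1,0.0075,-0.003,0,0,0.3,0,-1,0,0,0.025,0,0,0,-1,0,0,0.02,0,0,0,-1,0,0,0.01,0,0,0,-1,0,0,0,0,0,0],
)

```text
clock: 28.25
tcp_pos: [0.6482, 0.1646, 0.1149]
orientation: [-0.002, 1.0, 0.003, 0.001]
wrist_force: [-0.3, 0.5, -1.7]
finger_gap: 0.0271
```

Run:
```python
from h import *
print(env.get_state()["tcp_pos"])
b=env.read_camera("side")[120:240,130:270]
cv2.imwrite("pics/s10.png",cv2.resize(b,None,fx=5,fy=5,interpolation=cv2.INTER_CUBIC)[:,:,::-1])
```

```text
[0.64819603 0.16457056 0.11491012]
```

View pics/s10.png

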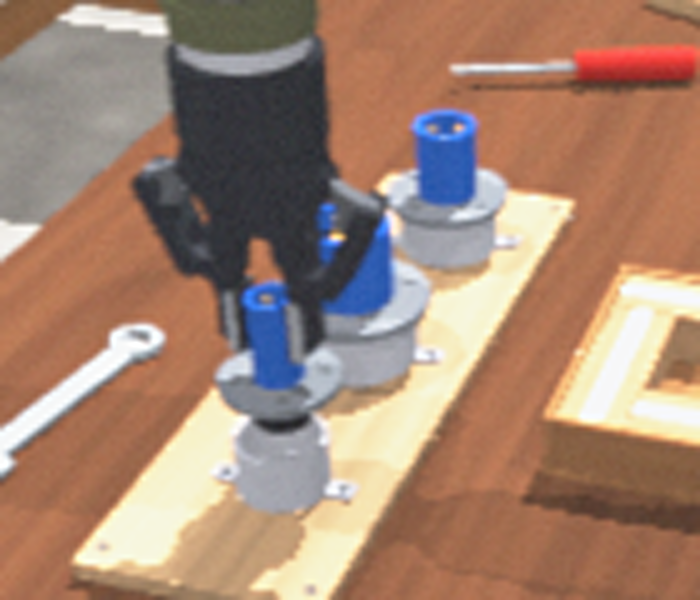

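Boss (284,420) is centred over the box (282,430). Bring y back 3.5 mm and lower.

Request:
carry_out(
  moves=[-1,0.001,0.0035,0,0,0,0,-1,0,0,0.01,0,0,0,-1,0,0,0.01,0,0,0,-1,0,0,0.006,0,0,0,-1,0,0,0,0,0,0],
)

```text
clock: 28.92
tcp_pos: [0.6508, 0.161, 0.0896]
orientation: [-0.002, 1.0, 0.003, 0.003]
wrist_force: [0.1, -0.1, -1.7]
finger_gap: 0.0275
```

Request:
carry_out(
  moves=[-1,0,0,0.001,0,0,0,-1,0,0,0.001,0,0,0,-1,0,0,0.001,0,0,0,-1,0,0,0.001,0,0,0,-1,0,0,0,0,0,0],
)

```text
clock: 29.55
tcp_pos: [0.6513, 0.1611, 0.086]
orientation: [-0.002, 1.0, 0.003, 0.003]
wrist_force: [0.1, -0.3, -1.1]
finger_gap: 0.0274
```

Request:
carry_out(
  moves=[-1,0,0,0.002,0,0,0,-1,0,0,0.001,0,0,0,-1,0,0,0.001,0,0,0,-1,0,0,0.001,0,0,0,-1,0,0,0,0,0,0],
)

```text
clock: 30.18
tcp_pos: [0.6513, 0.1612, 0.0807]
orientation: [-0.002, 1.0, 0.003, 0.003]
wrist_force: [0.5, -0.3, -1.4]
finger_gap: 0.0269
```

Request:
carry_out(
  moves=[-1,0,0,0.001,0,0,0,-1,0,0,0.001,0,0,0,-1,0,0,0.001,0,0,0,-1,0,0,0,0,0,0,-1,0,0,0,0,0,0],
)

```text
clock: 30.8
tcp_pos: [0.6516, 0.1612, 0.0796]
orientation: [-0.002, 1.0, 0.003, 0.004]
wrist_force: [0.0, -0.8, -1.6]
finger_gap: 0.0275
```

Request:
carry_out(
  moves=[-1,0,0,0.001,0,0,0,-1,0,0,0.001,0,0,0,-1,0,0,0.001,0,0,0,-1,0,0,0,0,0,0,-1,0,0,0,0,0,0],
)

```text
clock: 31.42
tcp_pos: [0.6516, 0.1612, 0.0796]
orientation: [-0.002, 1.0, 0.003, 0.005]
wrist_force: [-1.1, -1.0, 0.1]
finger_gap: 0.027
```

Stopped at 0.0796 (expected 0.0795), so it is seated. Release.

Request:
carry_out(
  moves=[-1,0,0,0,0,0,0,-0.2,0,0,0,0,0,0,0.5,0,0,0,0,0,0,1,0,0,0,0,0,0,1,0,0,-0.01,0,0,0],
)

```text
clock: 32.05
tcp_pos: [0.6511, 0.1611, 0.0885]
orientation: [-0.002, 1.0, 0.003, 0.004]
wrist_force: [0.2, -0.1, 0.1]
finger_gap: 0.085
```

Request:
carry_out(
  moves=[1,0,0,-0.04,0,0,0,1,0,0,-0.05,0,0,0,1,0,0,-0.05,0,0,0,1,-0.05,0,0,0,0,0,1,-0.06,0,0,0,0,0],
)

```text
clock: 32.67
tcp_pos: [0.5446, 0.1599, 0.2363]
orientation: [-0.003, 1.0, 0.002, 0.009]
wrist_force: [-0.2, 0.2, 0.5]
finger_gap: 0.0854
```

Request:
carry_out(
  moves=[1,-0.05,0,0,0,0,0,1,-0.05,0,0,0,0,0,1,0,0,0,0,0,0,1,0,0,0,0,0,0,1,0,0,0,0,0,0],
)

```text
clock: 33.3
tcp_pos: [0.4403, 0.1598, 0.2392]
orientation: [-0.003, 1.0, 0.002, 0.013]
wrist_force: [0.0, -0.8, -0.3]
finger_gap: 0.0857
```

Run:
```python
from h import *
st=env.get_state(); print(st["clock"],st["tcp_pos"],st["wrist_force"])
b=env.read_camera("side"); t=env.read_camera("top")
S=cam("side");T=cam("top")
for c,s,m in blobs(blue(b)): print("side",c.round(1),s)
for c,s,m in blobs(blue(t)): print("top",c.round(1),s,ray(T,c,.102).round(3))
b=cv2.resize(b[90:270,120:330],(448,384),interpolation=cv2.INTER_CUBIC)
t=cv2.resize(t[105:265,190:340],(360,384),interpolation=cv2.INTER_CUBIC)
cv2.imwrite("pics/c11.png",np.hstack([b,t[:,:350]])[:,:,::-1])
```

```text
33.3 [0.44033901 0.15980586 0.23923683] [ 0.01397065 -0.80679341 -0.3106272 ]
side [305.7 145.5] [298 138  17  15 159]
side [218.9 151.4] [213 142  12  19 187]
side [294.3 158.5] [289 155  11   8  51]
side [199.4 171.8] [191 160  17  23 303]
side [185.2 196.9] [180 187  11  21 178]
top [279.5 134.1] [271 123  19  22 191] [[0.659 0.023 0.102]]
top [327.5 138.4] [321 130  16  17 138] [[ 0.65  -0.115  0.102]]
top [232.  138.2] [227 132  10  13  81] [[0.644 0.158 0.102]]
top [358.5 221.9] [355 215   8  14  74] [[ 0.413 -0.202  0.102]]
top [407.  229.3] [398 219  23  20 186] [[ 0.396 -0.336  0.102]]
```

View pics/c11.png

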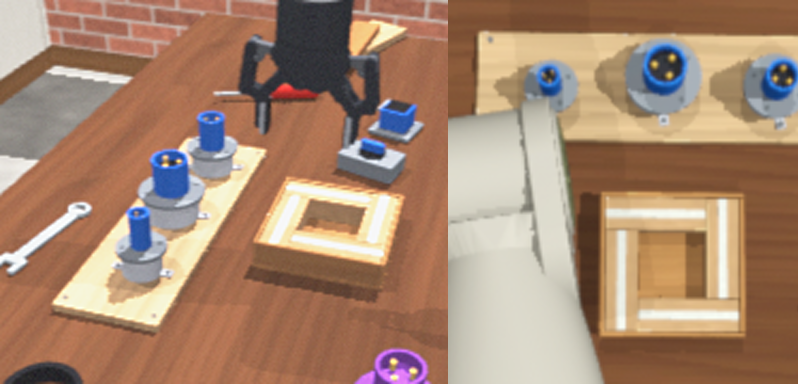

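All three sit flat on their boxes, at (140,240), (170,200) and (212,150) in the side view. The square outlet and the switch have the same blue pixel centres as at the start, and the robot is clear.

```bash
python3 -c "
from workcell import env
print(env.hand_in())"
```

```text
the job is handed in; nothing more can be done
None
```

All three inlets are in their own boxes, placed in the order asked: large, then middle (lifted straight out of the crate), then small. I handed the job in at about 33 s on the robot's clock.

- **Seating:** each inlet was lowered in 1 mm steps until it stopped going down. The stopping heights were within 1 mm of what I calculated: 82.2 against 81.6 mm, 79.0 against 78.8 mm, and 79.6 against 79.5 mm. The wrist force readings I saw stayed under 5 N.
- **Final view:** the last side and top pictures show all three flanges flat on their rims, and the cartons still in the crate.
- **Left alone:** the blue parts of the square outlet and the switch had not moved between the first and last top pictures, to within 0.2 px. The arm touched none of the look-alikes.
- **Disagreements:** no check failed. The first top-view estimates of the box positions differed from the side view by up to 5 mm in x, because the box walls confused the outline. I used values between the two, mostly nearer the side view, well within the 8 mm of play in each box.

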